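Clear the marking-out plate and sort mixed bar blanks by weight

ROBOT

A 7-joint arm with a two-finger parallel gripper is mounted at the origin on the work surface. World frame = base frame: x ahead of the robot, y to its left, z up, the work surface at z = 0. Lengths are in m, angles in rad, forces in N, time in s.
With the tool pointing down it reaches from about 0.35 to 0.9 m from the base axis. Payload 8.1 kg.
Tool frame: the origin (TCP) lies midway between the tips of the shut fingers; the grasp point (between the pads) lies arm.tcp_to_grasp behind it (arm.tcp_to_grasp is the distance from the TCP to the grasp point, in m); z points along the fingers, y is the line along which they close (so a half turn about z gives the same grasp; the last joint's range is limited). The gripper opens to 92 mm and grips with 3 to 60 N. Pads are 19 mm wide; open, the fingers measure 130 mm over their backs; the gripper's body (75 mm by 190 mm) begins 47 mm behind the grasp point.
Start: joints at [-1.444, 0.434, 0.025, 1.573, -0.012, 1.134, -0.075], TCP at [0.142, 0.609, 0.227] pointing down, gripper open.
Joint ranges: [-2.62, 2.62], [-0.44, 2.09], [-1.27, 1.32], [0.08, 2.57], [-1.32, 4.46], [0.12, 2], [-2.74, 2.74]. Speed limits (rad/s): [2.22, 2.22, 3.01, 3.01, 3.14, 3.14, 3.14].

INTERFACE

Orientations are given as a rotation vector (axis times angle).
In Python, from cell import observe, get_image, arm gives the robot as it stands. The module is installed in compiled form; this text tells all that it offers.
- The arm moves only by the tool drive_tool, never from a script. Its argument "steps" is a list of rows, each a list of 5 numbers: the closure, from 0 (fully open) to 1 (shut), then the shift along the world's x, y, z in mm, then the turn about the world's z in rad. In form: [[hand, x, y, z, roll], ...]. A call has 1 to 20 rows; each row shifts and turns the commanded pose from where the row before left it; what a row does not reach is not made up. A row lasts 1/12 s, in which the tool goes at most 41.7 mm and 7.16 degrees, less where a joint would pass 70% of its speed; a pose out of reach is approached as far as the arm can. A call with a gripper value outside its range is refused whole. The fingers move at their own pace and stop on an object; "grip_force" is the grip in N (left out, the last holds). Time passes only in rows, so rows that do not move let the fingers close. It gives the time, the measured TCP pose, the force, the opening and the grip force at its end, in the units of the state.
- observe(): the state, without advancing time (a new reading comes with each control period).
- get_image(name): name is "scene" or "top" or "wrist"; returns a dict with "image" (384x512x3 uint8, red, green, blue), "vfov" (degrees; the focal length in pixels is half the picture's height over the tangent of half this angle, whatever the lens; pixels are square), "cx", "cy" (the principal point, pixels), "xyz" and "attitude" of the camera in the world. Camera axes: x right, y down, z forward; pixel columns grow to the right and rows downward; lengths in m; the calibration is good to about 2 mm. A picture is of the moment at which its call begins. There is no depth.
- arm.sign_off(): hands the job in; it is judged then, once.
The state is a dict: "clock": time; "joints": joint angles; "dq": joint speeds; "joint_efforts": joint torques, N m; "position": TCP position; "ee_rot": TCP orientation; "force": force on the tool from outside, world axes, zero at the start; "ft_torque": the same for the moment, N m; "width": opening from 0.0 (shut) to 1.0 (fully open); "gripper_force": force on a finger pad.
Only numpy, scipy, OpenCV 4.12 (cv2) and the standard library are available. Lean on these libraries where they do the work, as an engineer would, in place of code of your own. Each camera call takes 0.05 s, during which the arm holds its last target. There are 200 camera calls.

TASK

Before any blank goes on the marking-out plate, sweep the saw offcuts off it into the scrap pan with the bench brush - no fingers on offcuts lying on the plate, they are sharp - and lay the brush back on its rubber mat, bristles down. Sort the black bar blanks, which look alike, by their weight as you lift each one: lay the heavy steel ones flat and side by side on the cleared plate, well inside its edges, ready for marking out, and the light aluminium ones flat and side by side in the stock tray. Leave the square, the height gauge and the oil can where they are.

Things in the scene. Friction and masses are not known exactly. Their poses are not given: they have to be found in the camera images.
- plate: Marking-out plate, fixed: flat ground cast-iron top 200 mm (its x) by 250 mm (its y) on a green base; the top is 45 mm above the bench. Origin: centre of the underside; z up. The scrap pan lies against its -x edge, the one towards the robot.
- pan: Scrap pan, fixed: bright sheet tray 120 mm (x) by 262 mm (y), same yaw as the plate, floor 2 mm thick, rim 32 mm high on three sides, open on its +x side, which butts (within 2 mm) against the plate's -x edge, so that offcuts pushed over that edge drop in. Origin: centre of the underside.
- tray: Grey stock tray, fixed, for aluminium: outside 140 mm (x) by 220 mm (y), rim 22 mm high, walls and floor 3 mm thick. Origin: centre of the underside, z up.
- mat: Black rubber tool mat, fixed, the brush's place: 140 mm (x) by 220 mm (y), 4 mm thick. Origin: centre of the underside. Mat and tray may swap places from start to start.
- brush_grip (a point): Bench brush, 0.24 kg, standing on its stiff bristles on the mat: block 200 (y) by 44 (x) mm, underside 40 and top 60 mm above the bristle tips; bristles 190 by 36 mm; above it a wooden grip bar 150 (y) by 26 (x) by 26 high mm on stubs 62 mm either side of the middle, to be gripped across x at the middle. This point: centre of the bar, 93 mm above the bristle tips; y along the brush, z up.
- offcut_1_c (a point): Saw offcut, loose, sharp: chunk of the same black 35 by 35 mm square bar, 24 mm long (its x) with bright sawn ends, 0.1 kg; lies on the plate at the start, 35 mm high. May be absent. This point: its centre.
- offcut_2_c (a point): Saw offcut, loose, sharp: chunk of the same black 35 by 35 mm square bar, 27 mm long (its x) with bright sawn ends, 0.1 kg; lies on the plate at the start, 35 mm high. May be absent. This point: its centre.
- offcut_3_c (a point): Saw offcut, loose, sharp: chunk of the same black 35 by 35 mm square bar, 30 mm long (its x) with bright sawn ends, 0.1 kg; lies on the plate at the start, 35 mm high. May be absent. This point: its centre.
- offcut_4_c (a point): Saw offcut, loose, sharp: chunk of the same black 35 by 35 mm square bar, 33 mm long (its x) with bright sawn ends, 0.1 kg; lies on the plate at the start, 35 mm high. May be absent. This point: its centre.
- blank_a_c (a point): Black bar blank, loose, 80 mm long (its x) and 35 by 35 mm square, lying flat on the bench at the start; either steel, about 0.76 kg, or aluminium, about 0.26 kg (each within a tenth); all look alike. May be absent. This point: its centre.
- blank_b_c (a point): Black bar blank, loose, 80 mm long (its x) and 35 by 35 mm square, lying flat on the bench at the start; either steel, about 0.76 kg, or aluminium, about 0.26 kg (each within a tenth); all look alike. May be absent. This point: its centre.
- blank_c_c (a point): Black bar blank, loose, 80 mm long (its x) and 35 by 35 mm square, lying flat on the bench at the start; either steel, about 0.76 kg, or aluminium, about 0.26 kg (each within a tenth); all look alike. May be absent. This point: its centre.
- blank_d_c (a point): Black bar blank, loose, 80 mm long (its x) and 35 by 35 mm square, lying flat on the bench at the start; either steel, about 0.76 kg, or aluminium, about 0.26 kg (each within a tenth); all look alike. May be absent. This point: its centre.
- blank_e_c (a point): Black bar blank, loose, 80 mm long (its x) and 35 by 35 mm square, lying flat on the bench at the start; either steel, about 0.76 kg, or aluminium, about 0.26 kg (each within a tenth); all look alike. May be absent. This point: its centre.
- blank_f_c (a point): Black bar blank, loose, 80 mm long (its x) and 35 by 35 mm square, lying flat on the bench at the start; either steel, about 0.76 kg, or aluminium, about 0.26 kg (each within a tenth); all look alike. May be absent. This point: its centre.
- square: Bystander: engineer's square lying flat, stock 100 mm, blade 140 mm. Origin: under the middle of the stock.
- gauge: Bystander: height gauge, base 70 by 90 mm, 228 mm tall. Origin: centre of the base's underside.
- oilcan: Bystander: red oil can, 72 mm across, 175 mm tall to the tip of the spout. Origin: centre of the underside.
Things that resemble listed ones, but are neither listed nor needed, are in the scene too. What is shaped like the part that bears blank_e_c but purple or red is not meant.

How it is judged:
By the outcome, as a careful person would: the job done as asked, in the order asked, and still so for the second after the job is handed in, with the robot touching nothing.
Of blank_a, blank_b, blank_c, blank_d, blank_e, blank_f only 4 to 5 are there at a start; the rules pass over those that are not, and their reading is None.
Of offcut_1, offcut_2, offcut_3, offcut_4 only 3 to 4 are there at a start; the rules pass over those that are not, and their reading is None.
At some moment in a run one of blank_a, blank_b, blank_c, blank_d, blank_e, blank_f may be knocked a few centimetres aside while the robot is not near it.
Once in a run the grip may slacken for a moment while it holds something.
It also fails if it takes over 210 s, if anything falls off the work surface, if the arm or the gripper's body presses on something with over 40 N, if the wrist force passes 120 N, or if a joint passes its speed limit or range.

## Working session

There is one attempt and no reset: what is moved stays moved. The work goes in short steps, Python scripts to look and compute and a tool call to move; the robot and the scene stay as the last step left them, time stands still between calls to the robot, and variables do not carry over. Pictures are saved under pics/ and viewed, at most 14 in all, crops included, and the job is handed in when it is done.

Besides the shell and the picture viewer there is one more tool, called after "Call:" by a JSON object that holds its "op" and its "data", one argument or row to a line. drive_tool: Moves the arm, as the interface text tells. Its arguments: {"type":"object","properties":{"steps":{"type":"array"},"grip_force":{"type":"number"}},"required":["steps"]}

```bash
mkdir -p pics; python3 - <<'E'
from cell import observe,get_image,arm
import cv2
print(observe(), arm.tcp_to_grasp)
for n in("scene","top"):
    d=get_image(n);cv2.imwrite(f"pics/{n}0.png",d["image"][:,:,::-1]);print(n,{k:v for k,v in d.items() if k!="image"})
E
```

```text
{'clock': 0.0, 'joints': array([-1.44361117,  0.4352564 ,  0.02494526,  1.57412822, -0.01161804,
        1.13404927, -0.07509062]), 'dq': array([ 0.00183343, -0.00019014,  0.0001598 ,  0.00043116,  0.00043669,
       -0.00061794, -0.00123754]), 'joint_efforts': array([-1.33050980e-03, -6.67875338e+01,  9.84282866e-01, -3.14446628e+01,
       -6.05518674e-02,  4.33503720e-02,  1.62676165e-04]), 'position': array([0.14226693, 0.60802599, 0.22591189]), 'ee_rot': array([-3.60211520e-01, -3.12080248e+00,  2.66232276e-03]), 'force': array([-0.47257929,  0.13837648,  0.07189155]), 'ft_torque': array([-0.00949043,  0.00776893, -0.00267155]), 'gripper_force': 0.0, 'width': 1.000916925626344} 0.0188
scene {'vfov': 54.202347105643476, 'cx': 253.8901326874358, 'cy': 189.00025269253226, 'xyz': array([ 1.23393161, -0.31676157,  0.69329983]), 'attitude': array([-1.97458042, -1.17360236,  0.58387701])}
top {'vfov': 57.65421963082308, 'cx': 259.35993205993293, 'cy': 185.946208990729, 'xyz': array([0.32587435, 0.06304799, 1.05001788]), 'attitude': array([-2.11558772,  2.0880874 , -0.22499949])}
```

View pics/scene0.png

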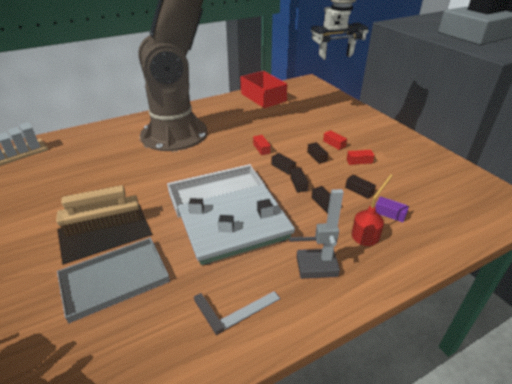

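View pics/top0.png

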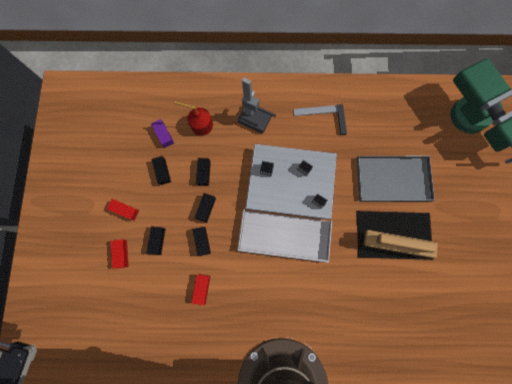

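The views show 3 offcuts on the plate (top px 267,168; 305,167; 319,201), 5 black blanks (161,170; 203,171; 205,208; 156,240; 201,241), the brush on the mat at (400,243) and the tray at (395,178). The red and purple bars are decoys.

```bash
cat > h.py <<'E'
import numpy as np,cv2
from scipy.spatial.transform import Rotation as R
from cell import observe,get_image,arm
def ray(d,u,v,z):
    f=d["image"].shape[0]/2/np.tan(np.radians(d["vfov"]/2))
    r=R.from_rotvec(d["attitude"]).apply([(u-d["cx"])/f,(v-d["cy"])/f,1.]);p=d["xyz"]
    return p+r*(z-p[2])/r[2]
def proj(d,P):
    f=d["image"].shape[0]/2/np.tan(np.radians(d["vfov"]/2))
    q=R.from_rotvec(d["attitude"]).inv().apply(np.array(P)-d["xyz"]);return q[0]/q[2]*f+d["cx"],q[1]/q[2]*f+d["cy"]
def rects(d,mask,z,lo,hi,box=None):
    """contours -> world min-area rects (cx,cy,long mm,short mm,long-axis yaw deg)"""
    out=[]
    for c in cv2.findContours(mask.astype(np.uint8),cv2.RETR_EXTERNAL,cv2.CHAIN_APPROX_NONE)[0]:
        a=cv2.contourArea(c)
        if not lo<a<hi: continue
        u,v=c[:,0].mean(0)
        if box and not(box[0]<u<box[2] and box[1]<v<box[3]):continue
        w=np.array([ray(d,*p,z)[:2] for p in c[:,0]],np.float32)*1000
        b=cv2.boxPoints(cv2.minAreaRect(w));e=[b[1]-b[0],b[2]-b[1]]
        e.sort(key=lambda x:-np.hypot(*x));yaw=np.degrees(np.arctan2(e[0][1],e[0][0]))%180
        out.append((int(u),int(v),a,*np.round(b.mean(0),1),round(float(np.hypot(*e[0]))),round(float(np.hypot(*e[1]))),round(float(yaw),1)))
    return out
def state():
    s=observe();m=R.from_rotvec(s["ee_rot"]).as_matrix()
    print("t %.2f"%s["clock"],"tcp",np.round(s["position"]*1000,1),"yawY %.1f"%np.degrees(np.arctan2(m[1,1],m[0,1])),"zax",np.round(m[:,2],3),"F",np.round(s["force"],2),"w %.3f"%s["width"],"gf %.1f"%s["gripper_force"],"q7 %.2f"%s["joints"][6]);return s
E
python3 - <<'E'
from h import *
d=get_image("top");im=d["image"].astype(int)
print("dark");dark=(im.max(2)<60)
for r in rects(d,dark,.035,60,700,(100,100,235,300)):print(r)
print("offc")
for r in rects(d,dark,.08,40,700,(245,140,345,220)):print(r)
hsv=cv2.cvtColor(d["image"],cv2.COLOR_RGB2HSV).astype(int)
m=(hsv[...,1]<60)&(im.max(2)>120)
print("plate+pan")
for r in rects(d,m,.045,800,20000,(230,130,345,270)):print(r)
print("mat");
for r in rects(d,im.max(2)<50,.004,500,9000,(340,190,450,270)):print(r)
m=(hsv[...,1]<70)&(im.max(2)>60)&(im.max(2)<170)
for r in rects(d,m,.022,1000,9000,(345,140,450,220)):print("tray",r)
# brush bar
m=(hsv[...,0]>10)&(hsv[...,0]<25)&(im.max(2)>150)
for r in rects(d,m,.11,100,3000,(340,215,450,275)):print("bar",r)
big=cv2.resize(d["image"][120:280,130:450],None,fx=2.5,fy=2.5,interpolation=cv2.INTER_CUBIC)
cv2.imwrite("pics/crop1.png",big[:,:,::-1])
state()
E
```

```text
dark
(200, 241, 317.0, np.float32(388.8), np.float32(238.6), 78, 37, 14.0)
(155, 240, 352.5, np.float32(388.8), np.float32(370.2), 77, 42, 174.6)
(204, 207, 315.5, np.float32(486.4), np.float32(232.2), 80, 39, 162.4)
(202, 171, 302.5, np.float32(595.6), np.float32(243.7), 84, 38, 179.1)
(160, 170, 308.0, np.float32(598.2), np.float32(370.9), 85, 39, 18.3)
offc
(318, 200, 72.0, np.float32(504.0), np.float32(-97.2), 33, 24, 60.1)
(265, 167, 102.0, np.float32(597.4), np.float32(52.7), 33, 33, 169.0)
(304, 167, 88.0, np.float32(599.2), np.float32(-57.1), 33, 30, 55.4)
plate+pan
(294, 237, 3096.0, np.float32(407.5), np.float32(-3.3), 259, 120, 83.5)
(288, 179, 5044.0, np.float32(569.8), np.float32(-23.8), 249, 200, 83.6)
mat
(391, 237, 1967.0, np.float32(417.1), np.float32(-328.8), 217, 135, 89.1)
tray (394, 175, 3099.5, np.float32(586.8), np.float32(-339.3), 221, 143, 90.8)
bar (340, 251, 120.5, np.float32(362.6), np.float32(-151.2), 67, 21, 90.8)
bar (425, 246, 501.0, np.float32(376.0), np.float32(-358.6), 211, 39, 81.5)
bar (340, 229, 234.0, np.float32(413.2), np.float32(-154.7), 64, 52, 88.2)
t 0.15 tcp [142.3 608.2 226.1] yawY 76.8 zax [-0.    -0.001 -1.   ] F [-0.1  -0.88  0.1 ] w 0.998 gf 0.0 q7 -0.08
```

View pics/crop1.png

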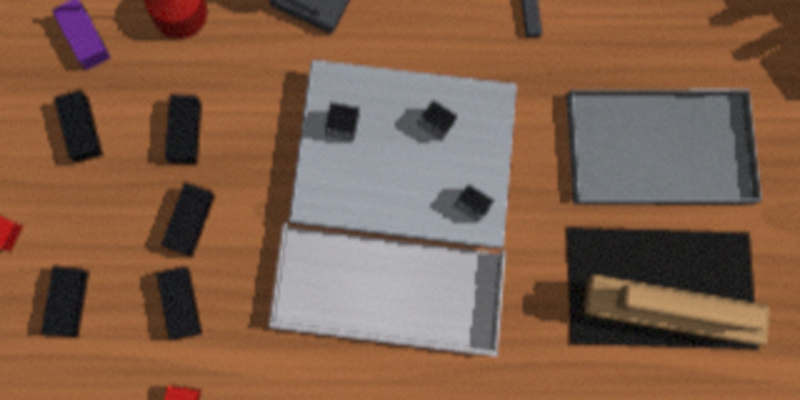

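The crop confirms the layout. The plate's yaw is about -6.5°, with its centre near (570,-24). The bar's top runs roughly from crop px (627,297) to (766,325). I'll move above the brush now.

Call:
{"op": "drive_tool", "data": {
  "steps": [
    [0,20.5,-30.5,0,-0.055],
    [0,20.5,-30.5,0,-0.055],
    [0,20.5,-30.5,0,-0.055],
    [0,20.5,-30.5,0,-0.055],
    [0,20.5,-30.5,0,-0.055],
    [0,20.5,-30.5,0,-0.055],
    [0,20.5,-30.5,0,-0.055],
    [0,20.5,-30.5,0,-0.055],
    [0,20.5,-30.5,0,-0.055],
    [0,20.5,-30.5,0,-0.055],
    [0,20.5,-30.5,0,-0.055],
    [0,20.5,-30.5,0,-0.055],
    [0,20.5,-30.5,0,-0.055],
    [0,20.5,-30.5,0,-0.055],
    [0,20.5,-30.5,0,-0.055]
  ],
  "grip_force": 45
}}

```text
clock: 1.4
position: [0.4504, 0.1494, 0.2268]
ee_rot: [-1.585, -2.713, -0.0]
force: [0.3, -0.6, 0.2]
width: 1.0
gripper_force: 0.0
```

Call:
{"op": "drive_tool", "data": {
  "steps": [
    [0,-6,-36,0,-0.055],
    [0,-6,-36,0,-0.055],
    [0,-6,-36,0,-0.055],
    [0,-6,-36,0,-0.055],
    [0,-6,-36,0,-0.055],
    [0,-6,-36,0,-0.055],
    [0,-6,-36,0,-0.055],
    [0,-6,-36,0,-0.055],
    [0,-6,-36,0,-0.055],
    [0,-6,-36,0,-0.055],
    [0,-6,-36,0,-0.055],
    [0,-6,-36,0,-0.055],
    [0,-6,-36,0,0],
    [0,0,0,0,0],
    [0,0,0,0,0]
  ]
}}

```text
clock: 2.65
position: [0.3706, -0.319, 0.2266]
ee_rot: [2.381, 2.05, -0.002]
force: [0.0, 0.4, -0.0]
width: 1.001
gripper_force: 0.0
```

```bash
python3 - <<'E'
from h import *
state()
d=get_image("wrist");cv2.imwrite("pics/w1.png",d["image"][:,:,::-1]);print({k:v for k,v in d.items() if k!="image"})
t=get_image("top");print(ray(t,408.4,244.4,.11))
hsv=cv2.cvtColor(d["image"],cv2.COLOR_RGB2HSV).astype(int);im=d["image"].astype(int)
E
```

```text
t 2.65 tcp [ 370.6 -319.   226.6] yawY -8.5 zax [-0.001 -0.001 -1.   ] F [ 0.01  0.36 -0.01] w 1.001 gf 0.0 q7 0.72
{'vfov': 70.79851847276265, 'cx': 254.15933150441788, 'cy': 191.15184425911, 'xyz': array([ 0.38163835, -0.24378053,  0.3845825 ]), 'attitude': array([ 2.84686595, -0.21419245, -0.03271237])}
[ 0.382188   -0.32674286  0.11      ]
```

View pics/w1.png

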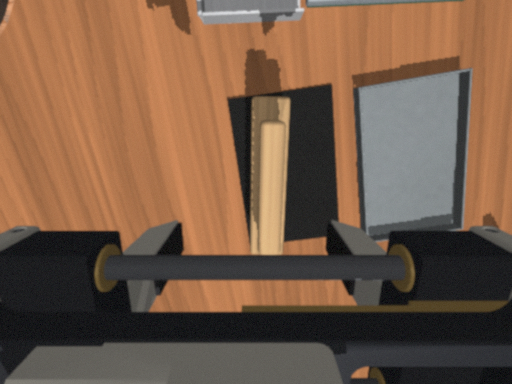

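The wrist view shows the bar's top face running from about (273,123) down to (270,250), with its far end partly hidden by the gripper.

```bash
python3 - <<'E'
from h import *
d=get_image("wrist")
for u,v in((262,124),(284,124),(273,122),(259,240),(283,240)):print(u,v,np.round(ray(d,u,v,.11)*1000,1))
g=cv2.cvtColor(d["image"],cv2.COLOR_RGB2GRAY).astype(int)
for v in(140,180,230):print(v,g[v,245:295])
E
```

```text
262 124 [ 388.2 -253.5  110. ]
284 124 [ 409.6 -256.7  110. ]
273 122 [ 399.1 -253.2  110. ]
259 240 [ 367.6 -377.9  110. ]
283 240 [ 394.2 -381.7  110. ]
140 [ 20  26  22  12  29  53  84 104 115 111 104 101 101  98 102 124 146 159
 176 184 188 190 191 189 183 184 180 180 184 186 189 186 183 182 180 176
 169 162 150 150 168 163 138  78  37  38  37  39  34  39]
180 [ 23  22  23  22  53  87 117 110 103 105 102  98  98 100 125 144 163 177
 185 191 194 190 190 185 181 180 182 186 185 185 182 177 177 171 166 156
 146 153 167 162 134  73  43  41  39  37  42  37  30  36]
230 [118  87  50  53  90 130 159 176 182 171 146 115 110 137 157 176 189 192
 191 193 191 188 184 184 184 187 187 188 185 183 181 179 170 163 153 162
 173 146  88  44  43  40  37  36  35  32  41  37  36  37]
```

Call:
{"op": "drive_tool", "data": {
  "steps": [
    [0,14.5,-8,0,0],
    [0,0,0,-37,0],
    [0,0,0,-37,0],
    [0,0,0,-37,0],
    [0,0,0,-37,0],
    [0,0,0,0,0],
    [1,0,0,0,0],
    [1,0,0,0,0],
    [1,0,0,0,0],
    [1,0,0,0,0],
    [1,0,0,0,0],
    [1,0,0,0,0],
    [1,0,0,0,0],
    [1,0,0,0,0]
  ],
  "grip_force": 50
}}

```text
clock: 3.97
position: [0.3865, -0.325, 0.079]
ee_rot: [2.375, 2.056, 0.0]
force: [0.8, 0.2, -0.3]
width: 0.47
gripper_force: 0.0
```

Call:
{"op": "drive_tool", "data": {
  "steps": [
    [1,0,0,0,0],
    [1,0,0,0,0],
    [1,0,0,0,0],
    [1,0,0,0,0],
    [1,0,0,0,0],
    [1,0,0,0,0],
    [1,0,0,0,0]
  ]
}}

```text
clock: 4.55
position: [0.3863, -0.3249, 0.0787]
ee_rot: [-2.375, -2.056, 0.0]
force: [0.4, -0.1, -1.0]
width: 0.282
gripper_force: 49.8
```

Call:
{"op": "drive_tool", "data": {
  "steps": [
    [1,0,0,20,0],
    [1,0,0,40,0],
    [1,0,0,41,0],
    [1,26,25.1,0,0.0035],
    [1,26,25.1,0,0.0035],
    [1,26,25.1,0,0.0035],
    [1,26,25.1,0,0.0035],
    [1,26,25.1,0,0.0035],
    [1,26,25.1,0,0.0035],
    [1,26,25.1,0,0.0035],
    [1,26,25.1,0,0.0035],
    [1,26,25.1,0,0.0035],
    [1,26,25.1,0,0.0035],
    [1,0,0,0,0],
    [1,0,0,0,0]
  ]
}}

```text
clock: 5.8
position: [0.6472, -0.0711, 0.1784]
ee_rot: [-2.334, -2.102, 0.002]
force: [-1.1, -1.6, -3.0]
width: 0.279
gripper_force: 49.8
```

```bash
python3 - <<'E'
from h import *
state()
a=get_image("scene")["image"];b=get_image("top")["image"]
c=np.hstack([cv2.resize(a[120:300,20:420],(800,360))]);e=cv2.resize(b[90:270,130:450],(427,240))
c=np.vstack([c,np.hstack([e,np.zeros((240,373,3),np.uint8)])])
cv2.imwrite("pics/s1.png",c[:,:,::-1])
E
```

```text
t 5.80 tcp [647.2 -71.1 178.4] yawY -6.0 zax [-0.001  0.    -1.   ] F [-1.05 -1.59 -3.05] w 0.279 gf 49.8 q7 0.31
```

View pics/s1.png

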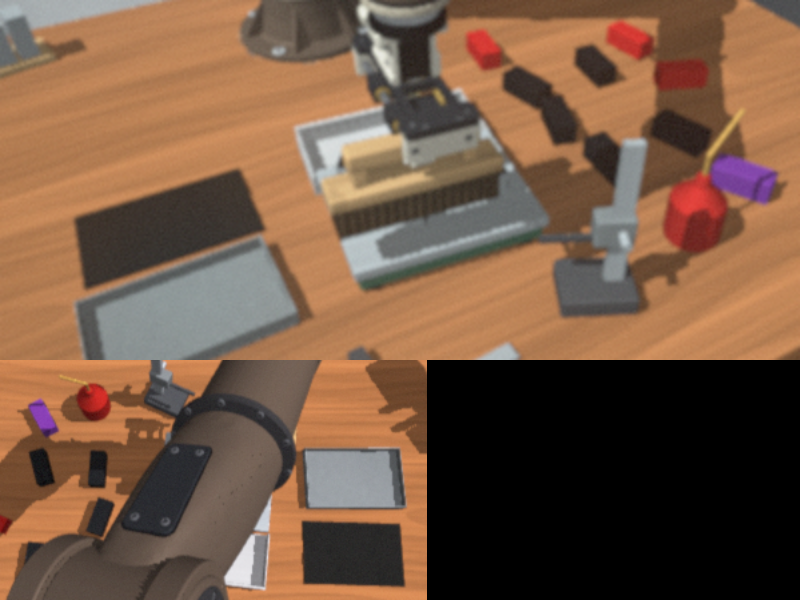

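The brush hangs level above the far side of the plate, behind the offcuts. I'll lower it and sweep.

Call:
{"op": "drive_tool", "data": {
  "steps": [
    [1,0,0,-28,-0.008],
    [1,0,0,-20,0],
    [1,0,0,-8.5,0],
    [1,0,0,0,0],
    [1,-7,1,0,0],
    [1,-15,1.7,0,0],
    [1,-15,1.7,0,0],
    [1,-15,1.7,0,0],
    [1,-15,1.7,0,0],
    [1,-15,1.7,0,0],
    [1,-15,1.7,0,0],
    [1,-15,1.7,0,0],
    [1,-15,1.7,0,0],
    [1,-15,1.7,0,0],
    [1,-15,1.7,0,0]
  ]
}}

```text
clock: 7.15
position: [0.4898, -0.0565, 0.125]
ee_rot: [2.347, 2.085, 0.005]
force: [2.7, 0.3, 0.1]
width: 0.276
gripper_force: 49.8
```

Call:
{"op": "drive_tool", "data": {
  "steps": [
    [1,-15,1.7,0,0],
    [1,-15,1.7,0,0],
    [1,-15,1.7,0,0],
    [1,-15,1.7,0,0],
    [1,0,0,0,0],
    [1,0,0,0,0],
    [1,0,0,0,0]
  ]
}}

```text
clock: 7.73
position: [0.4305, -0.0493, 0.1243]
ee_rot: [2.347, 2.087, 0.004]
force: [0.4, -0.3, -2.8]
width: 0.279
gripper_force: 49.8
```

Call:
{"op": "drive_tool", "data": {
  "steps": [
    [1,0,0,30,0],
    [1,0,0,26,0],
    [1,29.7,7.6,0,0],
    [1,29.7,7.6,0,0],
    [1,29.7,7.6,0,0],
    [1,29.7,7.6,0,0],
    [1,29.7,7.6,0,0],
    [1,29.7,7.6,0,0],
    [1,29.7,7.6,0,0],
    [1,0,0,0,0.008],
    [1,0,0,0,0]
  ]
}}

```text
clock: 8.65
position: [0.6391, 0.0043, 0.1787]
ee_rot: [2.336, 2.098, -0.001]
force: [-0.9, -0.8, -2.4]
width: 0.277
gripper_force: 49.8
```

```bash
python3 - <<'E'
from h import *
state()
a=get_image("scene")["image"]
c=cv2.resize(a[150:300,150:400],(800,480),interpolation=cv2.INTER_CUBIC)
cv2.imwrite("pics/s2.png",c[:,:,::-1])
E
```

```text
t 8.65 tcp [639.1   4.3 178.7] yawY -6.1 zax [ 0.    -0.001 -1.   ] F [-0.95 -0.82 -2.39] w 0.277 gf 49.8 q7 0.20
```

View pics/s2.png

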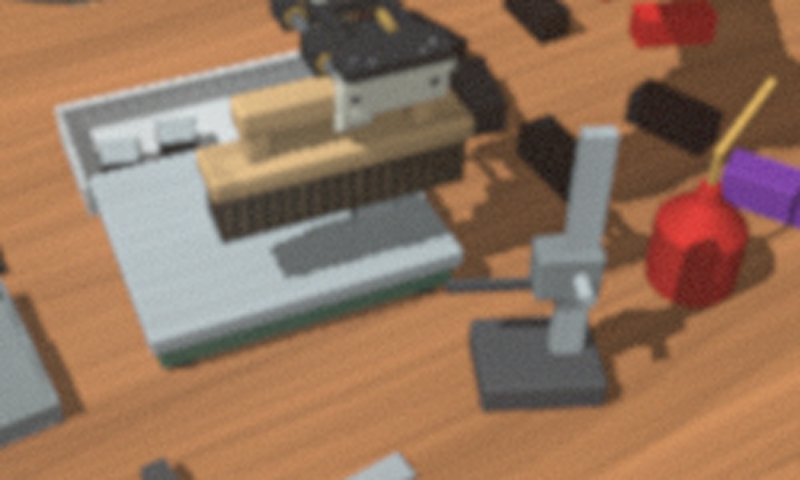

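Offcuts 1 and 3 lie in the pan (crop px 120,145 and 178,132), and the brush clears the gauge. Before sweep 2 I'll check the brush's offset in the grip.

```bash
python3 - <<'E'
from h import *
d=get_image("scene");s=observe();print(s["ft_torque"])
# near(+x) top edge of block: crop px
for u,v in((208,178),(475,122)):print(np.round(ray(d,150+u/3.2,150+v/3.2,.164)*1000,1))
E
```

```text
[-0.12411373  0.10775898 -0.07482071]
[642.3 -98.2 164. ]
[677.9  95.7 164. ]
```

Call:
{"op": "drive_tool", "data": {
  "steps": [
    [1,0,0,-28,0],
    [1,0,0,-20,0],
    [1,0,0,-8,0],
    [1,0,0,0,0],
    [1,-7,1,0,0],
    [1,-15,1.7,0,0],
    [1,-15,1.7,0,0],
    [1,-15,1.7,0,0],
    [1,-15,1.7,0,0],
    [1,-15,1.7,0,0],
    [1,-15,1.7,0,0],
    [1,-15,1.7,0,0],
    [1,-15,1.7,0,0],
    [1,-15,1.7,0,0],
    [1,-15,1.7,0,0]
  ]
}}

```text
clock: 10.0
position: [0.4802, 0.022, 0.1248]
ee_rot: [2.339, 2.096, 0.005]
force: [0.2, 0.7, -1.8]
width: 0.278
gripper_force: 49.8
```

Call:
{"op": "drive_tool", "data": {
  "steps": [
    [1,-15,1.7,0,0],
    [1,-15,1.7,0,0],
    [1,-15,1.7,0,0],
    [1,0,0,0,0],
    [1,0,0,0,0],
    [1,0,0,0,0],
    [1,0,0,30,0],
    [1,0,0,25,0],
    [1,0,0,0,0]
  ]
}}

```text
clock: 10.75
position: [0.4387, 0.0266, 0.1821]
ee_rot: [2.338, 2.093, 0.009]
force: [1.4, 0.6, -1.1]
width: 0.282
gripper_force: 49.8
```

```bash
python3 - <<'E'
from h import *
state()
a=get_image("scene")["image"]
c=cv2.resize(a[110:280,60:400],(800,400),interpolation=cv2.INTER_CUBIC)
cv2.imwrite("pics/s3.png",c[:,:,::-1])
E
```

```text
t 10.75 tcp [438.7  26.6 182.1] yawY -6.3 zax [ 0.007  0.001 -1.   ] F [ 1.35  0.61 -1.1 ] w 0.282 gf 49.8 q7 -0.01
```

View pics/s3.png

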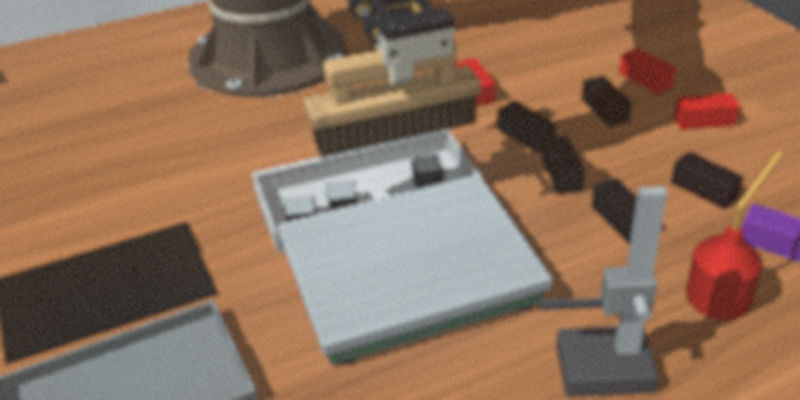

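All three offcuts are in the pan (crop px 300,205; 342,190; 428,168) and the plate is clear. The brush goes back to the mat next.

Call:
{"op": "drive_tool", "data": {
  "steps": [
    [1,-2.7,-35.2,0,0.006],
    [1,-2.7,-35.2,0,0.006],
    [1,-2.7,-35.2,0,0.006],
    [1,-2.7,-35.2,0,0.006],
    [1,-2.7,-35.2,0,0.006],
    [1,-2.7,-35.2,0,0.006],
    [1,-2.7,-35.2,0,0.006],
    [1,-2.7,-35.2,0,0.006],
    [1,-2.7,-35.2,0,0.006],
    [1,-2.7,-35.2,0,0.006],
    [1,0,0,0,0],
    [1,0,0,-35,0],
    [1,0,0,-35,0],
    [1,0,0,-20,0],
    [1,0,0,-7,0],
    [1,0,0,-3,0],
    [1,0,0,0,0]
  ]
}}

```text
clock: 12.22
position: [0.4075, -0.3245, 0.0783]
ee_rot: [-2.275, -2.164, -0.001]
force: [0.3, 0.0, -2.8]
width: 0.279
gripper_force: 49.9
```

Call:
{"op": "drive_tool", "data": {
  "steps": [
    [1,0,0,-1.5,0],
    [1,0,0,0,0],
    [1,0,0,0,0]
  ]
}}

```text
clock: 12.47
position: [0.4081, -0.325, 0.0781]
ee_rot: [-2.276, -2.165, -0.002]
force: [-6.0, 6.4, 20.3]
width: 0.282
gripper_force: 49.9
```

Firm contact. I'll ease off a little, release and rise.

Call:
{"op": "drive_tool", "data": {
  "steps": [
    [1,0,0,1.2,0],
    [1,0,0,0,0],
    [0.5,0,0,0,0],
    [0.3,0,0,0,0],
    [0,0,0,0,0],
    [0,0,0,0,0],
    [0,0,0,0,0],
    [0,0,0,0,0],
    [0,0,0,0,0],
    [0,0,0,0,0],
    [0,0,0,0,0],
    [0,0,0,0,0],
    [0,0,0,10,0],
    [0,0,0,30,0],
    [0,0,0,40,0],
    [0,0,0,40,0],
    [0,0,0,30,0]
  ]
}}

```text
clock: 13.88
position: [0.408, -0.3257, 0.2314]
ee_rot: [2.275, 2.163, -0.0]
force: [0.6, -0.3, 0.2]
width: 1.0
gripper_force: 0.0
```

```bash
python3 - <<'E'
from h import *
d=get_image("top");im=d["image"].astype(int)
for r in rects(d,im.max(2)<60,.035,60,700,(100,100,235,300)):print(r)
s=get_image("scene")["image"]
c=np.hstack([cv2.resize(s[140:320,20:280],(520,360)),cv2.resize(d["image"][130:300,345:450],(222,360))]);cv2.imwrite("pics/s4.png",c[:,:,::-1])
E
```

```text
(201, 241, 339.5, np.float32(388.2), np.float32(237.2), 79, 40, 13.8)
(155, 240, 346.0, np.float32(388.8), np.float32(369.6), 77, 42, 175.1)
(204, 207, 310.5, np.float32(486.8), np.float32(232.1), 79, 39, 162.4)
(202, 171, 297.5, np.float32(595.6), np.float32(243.8), 84, 38, 179.1)
(160, 170, 304.5, np.float32(598.2), np.float32(370.3), 85, 38, 17.9)
```

View pics/s4.png

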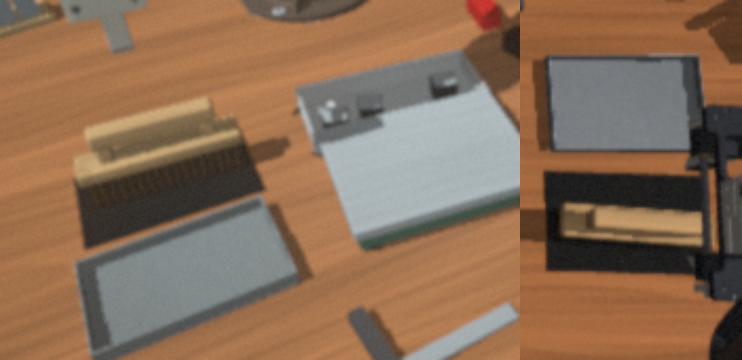

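The brush stands on the mat, bristles down and within its edges, and the plate is empty. On to the blanks.

Call:
{"op": "drive_tool", "data": {
  "steps": [
    [0,4.7,35,0,0.11],
    [0,4.7,35,0,0.11],
    [0,4.7,35,0,0.11],
    [0,4.7,35,0,0.11],
    [0,4.7,35,0,0.11],
    [0,4.7,35,0,0.11],
    [0,4.7,35,0,0.11],
    [0,4.7,35,0,0.11],
    [0,4.7,35,0,0.11],
    [0,4.7,35,0,0.11],
    [0,4.7,35,0,0.11],
    [0,-11.8,30,0,0.11],
    [0,-11.8,30,0,0.11],
    [0,-11.8,30,0,0.11],
    [0,-11.8,30,0,0.11],
    [0,-11.8,30,0,0.11],
    [0,-11.8,30,0,0.11],
    [0,0,0,0,0]
  ]
}}

```text
clock: 15.48
position: [0.3863, 0.2458, 0.2279]
ee_rot: [0.414, -3.113, -0.003]
force: [0.4, 0.4, -0.5]
width: 1.002
gripper_force: 0.0
```

```bash
python3 - <<'E'
from h import *
state()
d=get_image("wrist");im=d["image"].astype(int);print(d["xyz"])
for r in rects(d,im.max(2)<50,.035,300,20000):print(r)
cv2.imwrite("pics/w2.png",d["image"][:,:,::-1])
E
```

```text
t 15.48 tcp [386.3 245.8 227.9] yawY 105.1 zax [-0.001  0.002 -1.   ] F [ 0.39  0.38 -0.46] w 1.002 gf 0.0 q7 1.22
[0.31258816 0.22546343 0.38594039]
(294, 296, 333.5, np.float32(556.5), np.float32(356.4), 35, 29, 105.0)
(437, 269, 7045.5, np.float32(452.1), np.float32(564.6), 198, 123, 105.0)
(172, 243, 464.0, np.float32(518.3), np.float32(163.5), 63, 29, 159.5)
(227, 232, 1299.0, np.float32(482.5), np.float32(231.5), 92, 37, 164.6)
(338, 212, 2112.0, np.float32(410.4), np.float32(372.8), 137, 62, 13.4)
(248, 169, 1329.5, np.float32(385.2), np.float32(238.1), 78, 31, 14.0)
(47, 130, 353.5, np.float32(401.7), np.float32(-19.1), 42, 34, 25.0)
(9, 122, 329.0, np.float32(406.4), np.float32(-66.0), 42, 25, 4.5)
```

View pics/w2.png

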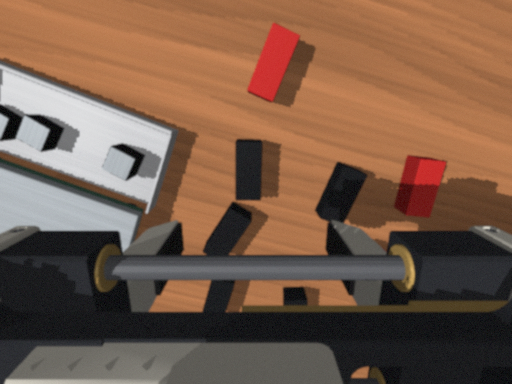

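The blank at wrist px (248,169) agrees with the top view: centre (386,238), yaw 14°. I'll grasp it and lift to weigh it.

Call:
{"op": "drive_tool", "data": {
  "steps": [
    [0.3,1,-8,-36,-0.02],
    [0.3,0,0,-37,0],
    [0.3,0,0,-37,0],
    [0.3,0,0,-37,0],
    [0.3,0,0,-37,0],
    [0.3,0,0,-28,0],
    [0.3,0,0,-8,0],
    [0.3,0,0,0,0],
    [1,0,0,0,0],
    [1,0,0,0,0],
    [1,0,0,0,0],
    [1,0,0,0,0],
    [1,0,0,0,0],
    [1,0,0,0,0],
    [1,0,0,0,0],
    [1,0,0,0,0],
    [1,0,0,0,0]
  ]
}}

```text
clock: 16.95
position: [0.391, 0.2337, 0.0092]
ee_rot: [-0.362, 3.118, 0.004]
force: [-3.1, 4.0, 12.0]
width: 0.379
gripper_force: 50.0
```

Call:
{"op": "drive_tool", "data": {
  "steps": [
    [1,0,0,20,0],
    [1,0,0,40,0],
    [1,0,0,40,0],
    [1,0,0,20,0],
    [1,0,0,0,0],
    [1,0,0,0,0],
    [1,0,0,0,0]
  ]
}}

```text
clock: 17.53
position: [0.3893, 0.2317, 0.1271]
ee_rot: [0.361, -3.12, 0.001]
force: [0.5, -0.7, -1.6]
width: 0.378
gripper_force: 50.0
```

Call:
{"op": "drive_tool", "data": {
  "steps": [
    [1,0,0,0,0],
    [1,0,0,0,0]
  ]
}}

```text
clock: 17.7
position: [0.3893, 0.2315, 0.1266]
ee_rot: [0.36, -3.119, 0.003]
force: [-0.1, 0.5, -2.2]
width: 0.379
gripper_force: 50.0
```

```bash
python3 - <<'E'
from h import *
s=state()
p=s["position"];z=[]
for i in range(12):
    z.append(get_image("wrist") and observe()["force"][2])
print(np.round(z,2),np.mean(z))
E
```

```text
t 17.70 tcp [389.3 231.5 126.6] yawY 103.2 zax [-0.002 -0.002 -1.   ] F [-0.05  0.49 -2.23] w 0.379 gf 50.0 q7 1.29
[-2.24 -3.04 -2.11 -2.   -2.31 -3.47 -2.97 -1.62 -3.08 -2.59 -3.15 -3.07] -2.6369416159774484
```

It weighs about 2.6 N, so it is aluminium and goes in the tray.

Call:
{"op": "drive_tool", "data": {
  "steps": [
    [1,16.4,-35.1,5,-0.012],
    [1,16.4,-35.1,5,-0.012],
    [1,16.4,-35.1,5,-0.012],
    [1,16.4,-35.1,5,-0.012],
    [1,16.4,-35.1,0,-0.012],
    [1,16.4,-35.1,0,-0.012],
    [1,16.4,-35.1,0,-0.012],
    [1,16.4,-35.1,0,-0.012],
    [1,6.7,-34.6,0,-0.012],
    [1,6.7,-34.6,0,-0.012],
    [1,6.7,-34.6,0,-0.012],
    [1,6.7,-34.6,0,-0.012],
    [1,6.7,-34.6,0,-0.012],
    [1,6.7,-34.6,0,-0.012],
    [1,6.7,-34.6,0,-0.012],
    [1,6.7,-34.6,0,-0.012],
    [1,6.7,-34.6,0,-0.012],
    [1,6.7,-34.6,0,-0.012],
    [1,0,0,0,0]
  ]
}}

```text
clock: 19.88
position: [0.5864, -0.4034, 0.1477]
ee_rot: [0.01, -3.14, 0.009]
force: [-2.3, 0.3, -2.1]
width: 0.375
gripper_force: 50.0
```

```bash
python3 - <<'E'
from h import *
state()
d=get_image("wrist");im=d["image"];print(d["xyz"]);cv2.imwrite("pics/w3.png",im[:,:,::-1])
E
```

```text
t 19.88 tcp [ 586.4 -403.4  147.7] yawY 90.4 zax [-0.001 -0.006 -1.   ] F [-2.28  0.28 -2.06] w 0.375 gf 50.0 q7 2.37
[ 0.5100307  -0.4031606   0.30584782]
```

View pics/w3.png

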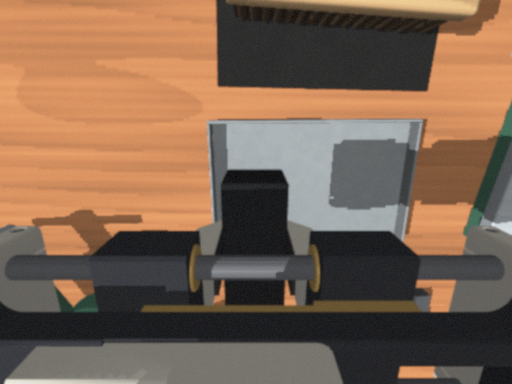

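The tray's near rim corners are at about px (210,122) and (422,121), and the held blank sits square in the grip.

```bash
python3 - <<'E'
from h import *
d=get_image("wrist");s=state()
for u,v in((210,122),(422,121)):print(np.round(ray(d,u,v,.022)*1000,1))
E
```

```text
t 19.98 tcp [ 587.4 -396.6  147.2] yawY 90.6 zax [-0.001 -0.    -1.   ] F [ 0.6   1.6  -3.62] w 0.378 gf 50.0 q7 2.36
[ 520.2 -446.    22. ]
[ 517.6 -230.9   22. ]
```

Call:
{"op": "drive_tool", "data": {
  "steps": [
    [1,0,0,-37,0],
    [1,0,0,-37,0],
    [1,0,0,-35,0],
    [1,0,0,-16,0],
    [1,0,0,-5,0],
    [1,0,0,-3,0],
    [1,0,0,0,0],
    [0.52,0,0,0,0],
    [0.52,0,0,0,0],
    [0.52,0,0,0,0],
    [0.52,0,0,0,0],
    [0.52,0,0,0,0],
    [0.52,0,0,0,0]
  ]
}}

```text
clock: 21.07
position: [0.5886, -0.3947, 0.0154]
ee_rot: [-0.022, 3.141, -0.0]
force: [-0.6, -0.6, -0.2]
width: 0.48
gripper_force: 0.0
```

Call:
{"op": "drive_tool", "data": {
  "steps": [
    [0.52,0,0,15,0],
    [0.5,0,0,40,0],
    [0.3,0,0,40,0],
    [0.3,0,0,40,0],
    [0.3,-6.7,36,0,-0.02],
    [0.3,-6.7,36,0,-0.02],
    [0.3,-6.7,36,0,-0.02],
    [0.3,-6.7,36,0,-0.02],
    [0.3,-6.7,36,0,-0.02],
    [0.3,-6.7,36,0,-0.02],
    [0.3,-6.7,36,0,-0.02],
    [0.3,-6.7,36,0,-0.02],
    [0.3,-6.7,36,0,-0.02],
    [0.3,-6.7,36,0,-0.02],
    [0.3,-5,36,0,-0.02],
    [0.3,-5,36,0,-0.02],
    [0.3,-5,36,0,-0.02],
    [0.3,-5,36,0,-0.02],
    [0.3,-5,36,0,-0.02],
    [0.3,-5,36,0,-0.02]
  ]
}}

```text
clock: 22.73
position: [0.4911, 0.1831, 0.1512]
ee_rot: [0.48, 3.104, 0.002]
force: [1.0, -0.2, -0.3]
width: 0.703
gripper_force: 0.0
```

Call:
{"op": "drive_tool", "data": {
  "steps": [
    [0.3,-4,36,0,0],
    [0.3,0,14,0,0],
    [0.3,0,0,0,0]
  ]
}}

```text
clock: 22.98
position: [0.4868, 0.2363, 0.1507]
ee_rot: [0.468, 3.106, 0.003]
force: [-0.3, -0.0, 0.5]
width: 0.7
gripper_force: 0.0
```

```bash
cat >> h.py <<'E'
def near(P,z=.035,th=50,r=70):
    """dark rects near world P (mm) in wrist view"""
    d=get_image("wrist")
    return [x for x in rects(d,d["image"].max(2)<th,z,300,20000) if np.hypot(x[3]-P[0],x[4]-P[1])<r]
E
python3 - <<'E'
from h import *
state()
print(near((487,232)))
d=get_image("top");im=d["image"].astype(int)
for r in rects(d,im.max(2)<60,.035,60,700,(100,100,235,300)):print(r)
print("tray",rects(d,im.max(2)<60,.038,60,700,(360,160,430,200)))
E
```

```text
t 22.98 tcp [486.8 236.3 150.7] yawY 72.9 zax [ 0.001  0.002 -1.   ] F [-0.29 -0.    0.47] w 0.700 gf 0.0 q7 0.99
[(250, 185, 2161.5, np.float32(484.4), np.float32(233.0), 81, 32, 162.5)]
(213, 204, 590.5, np.float32(497.5), np.float32(208.4), 114, 76, 162.6)
(203, 166, 158.0, np.float32(609.8), np.float32(243.1), 50, 37, 0.7)
(185, 150, 163.0, np.float32(663.7), np.float32(300.0), 149, 16, 18.6)
tray [(412, 177, 376.0, np.float32(582.7), np.float32(-383.9), 80, 47, 0.7)]
```

Call:
{"op": "drive_tool", "data": {
  "steps": [
    [0.3,-2,-3,-37,-0.008],
    [0.3,0,0,-37,0],
    [0.3,0,0,-37,0],
    [0.3,0,0,-25,0],
    [0.3,0,0,-6,0],
    [1,0,0,0,0],
    [1,0,0,0,0],
    [1,0,0,0,0],
    [1,0,0,0,0],
    [1,0,0,0,0],
    [1,0,0,0,0],
    [1,0,0,0,0],
    [1,0,0,0,0],
    [1,0,0,0,0],
    [1,0,0,0,0]
  ]
}}

```text
clock: 24.33
position: [0.4873, 0.2303, 0.0098]
ee_rot: [0.489, 3.1, 0.006]
force: [1.1, 4.2, 7.9]
width: 0.378
gripper_force: 50.0
```

Call:
{"op": "drive_tool", "data": {
  "steps": [
    [1,0,0,20,0],
    [1,0,0,40,0],
    [1,0,0,40,0],
    [1,0,0,38,0],
    [1,0,0,0,0],
    [1,0,0,0,0],
    [1,0,0,0,0],
    [1,0,0,0,0]
  ]
}}

```text
clock: 25.0
position: [0.4836, 0.2278, 0.1442]
ee_rot: [-0.49, -3.1, 0.004]
force: [-0.2, 0.1, -7.7]
width: 0.379
gripper_force: 50.0
```

It weighs 7.7 N, so it is steel and goes on the plate, first slot.

Call:
{"op": "drive_tool", "data": {
  "steps": [
    [1,10.3,-35,0,0.025],
    [1,10.3,-35,0,0.025],
    [1,10.3,-35,0,0.025],
    [1,10.3,-35,0,0.025],
    [1,10.3,-35,0,0.025],
    [1,10.3,-35,0,0.025],
    [1,10.3,-35,0,0.025],
    [1,10.3,-35,0,0.025],
    [1,0,0,0,0],
    [1,0,0,0,0]
  ]
}}

```text
clock: 25.83
position: [0.5667, -0.0554, 0.1441]
ee_rot: [-0.188, -3.133, 0.003]
force: [-0.0, 1.6, -8.3]
width: 0.377
gripper_force: 50.0
```

```bash
python3 - <<'E'
from h import *
state()
E
```

```text
t 25.83 tcp [566.7 -55.4 144.1] yawY 83.1 zax [-0.003 -0.002 -1.   ] F [-0.02  1.63 -8.28] w 0.377 gf 50.0 q7 1.73
```

Call:
{"op": "drive_tool", "data": {
  "steps": [
    [1,0,1,-37,0],
    [1,0,0,-30,0],
    [1,0,0,-14,0],
    [1,0,0,-4,0],
    [1,0,0,-2.5,0],
    [1,0,0,0,0],
    [0.52,0,0,0,0],
    [0.52,0,0,0,0],
    [0.52,0,0,0,0],
    [0.52,0,0,0,0],
    [0.52,0,0,0,0],
    [0.52,0,0,15,0],
    [0.4,0,0,40,0],
    [0.3,0,0,40,0],
    [0.3,0,0,0,0]
  ]
}}

```text
clock: 27.08
position: [0.5718, -0.0518, 0.1606]
ee_rot: [0.18, 3.126, 0.001]
force: [0.9, -0.1, 0.0]
width: 0.649
gripper_force: 0.0
```

Call:
{"op": "drive_tool", "data": {
  "steps": [
    [0.3,3,37,0,0.012],
    [0.3,3,37,0,0.012],
    [0.3,3,37,0,0.012],
    [0.3,3,37,0,0.012],
    [0.3,3,37,0,0.012],
    [0.3,3,37,0,0.012],
    [0.3,3,37,0,0.012],
    [0.3,3,36,0,0.012],
    [0.3,0,0,0,0],
    [0.3,0,0,0,0]
  ]
}}

```text
clock: 27.92
position: [0.5912, 0.2476, 0.1532]
ee_rot: [-0.02, -3.141, -0.001]
force: [0.0, -1.2, 0.8]
width: 0.703
gripper_force: 0.0
```

```bash
python3 - <<'E'
from h import *
state()
print(near((596,244)))
d=get_image("scene");cv2.imwrite("pics/s5.png",d["image"][130:290,150:417,::-1].repeat(3,0).repeat(3,1))
E
```

```text
t 27.92 tcp [591.2 247.6 153.2] yawY 89.3 zax [-0.     0.001 -1.   ] F [ 0.04 -1.16  0.83] w 0.703 gf 0.0 q7 1.33
[(250, 189, 2116.5, np.float32(595.4), np.float32(244.0), 81, 32, 178.1)]
```

View pics/s5.png

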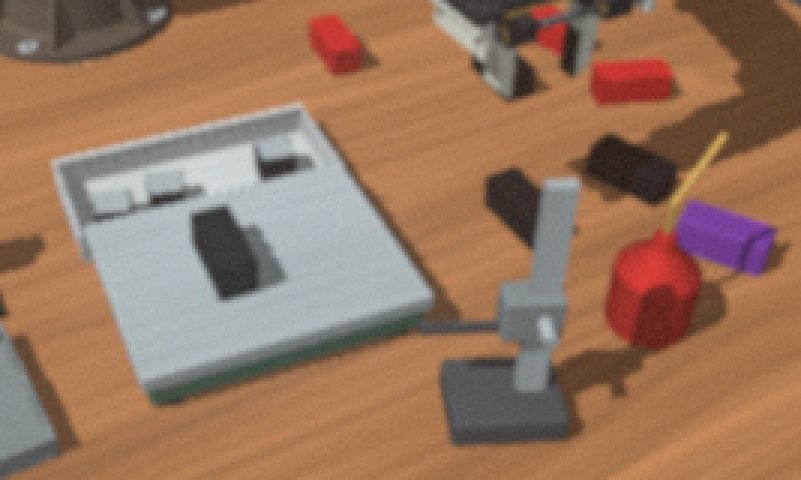

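The steel blank lies flat inside the plate (crop px 225,252). Next is the blank at (595,244).

Call:
{"op": "drive_tool", "data": {
  "steps": [
    [0.3,4,-3.5,-37,-0.02],
    [0.3,0,0,-37,0],
    [0.3,0,0,-37,0],
    [0.3,0,0,-27,0],
    [0.3,0,0,-6,0],
    [1,0,0,0,0],
    [1,0,0,0,0],
    [1,0,0,0,0],
    [1,0,0,0,0],
    [1,0,0,0,0],
    [1,0,0,0,0],
    [1,0,0,0,0],
    [1,0,0,0,0],
    [1,0,0,0,0],
    [1,0,0,0,0]
  ]
}}

```text
clock: 29.27
position: [0.5973, 0.2428, 0.0115]
ee_rot: [0.058, 3.138, 0.005]
force: [1.1, 4.0, 6.9]
width: 0.378
gripper_force: 50.0
```

Call:
{"op": "drive_tool", "data": {
  "steps": [
    [1,0,0,20,0],
    [1,0,0,40,0],
    [1,0,0,40,0],
    [1,0,0,38,0],
    [1,0,0,0,0],
    [1,0,0,0,0],
    [1,0,0,0,0],
    [1,0,0,0,0]
  ]
}}

```text
clock: 29.93
position: [0.5939, 0.2405, 0.1451]
ee_rot: [-0.059, -3.137, 0.003]
force: [0.7, -0.1, -7.9]
width: 0.38
gripper_force: 50.0
```

Steel again at 7.9 N.

Call:
{"op": "drive_tool", "data": {
  "steps": [
    [1,-3,-33.2,0,-0.011],
    [1,-3,-33.2,0,-0.011],
    [1,-3,-33.2,0,-0.011],
    [1,-3,-33.2,0,-0.011],
    [1,-3,-33.2,0,-0.011],
    [1,-3,-33.2,0,-0.011],
    [1,-3,-33.2,0,-0.011],
    [1,0,0,0,0],
    [1,0,0,0,0],
    [1,0,0,0,0]
  ]
}}

```text
clock: 30.77
position: [0.5738, 0.0087, 0.146]
ee_rot: [-0.181, -3.134, 0.0]
force: [0.3, 0.3, -6.7]
width: 0.38
gripper_force: 50.0
```

```bash
python3 - <<'E'
from h import *
state()
d=get_image("wrist")
print([r for r in rects(d,d["image"].max(2)<50,.08,300,20000) if r[1]<240])
d=get_image("scene");print([r for r in rects(d,d["image"].max(2)<50,.08,100,2000,(200,190,240,235))])
E
```

```text
t 30.77 tcp [573.8   8.7 146. ] yawY 83.4 zax [-0.003  0.    -1.   ] F [ 0.31  0.3  -6.69] w 0.380 gf 50.0 q7 1.63
[(253, 224, 5235.0, np.float32(587.9), np.float32(6.5), 90, 79, 82.5), (9, 83, 1735.5, np.float32(455.7), np.float32(-163.1), 79, 26, 158.6), (141, 39, 308.0, np.float32(436.1), np.float32(-59.5), 27, 9, 155.6)]
[]
```

Call:
{"op": "drive_tool", "data": {
  "steps": [
    [1,0,5,-37,0],
    [1,0,0,-30,0],
    [1,0,0,-14,0],
    [1,0,0,-4,0],
    [1,0,0,-2,0],
    [1,0,0,0,0],
    [0.53,0,0,0,0],
    [0.53,0,0,0,0],
    [0.53,0,0,0,0],
    [0.53,0,0,0,0],
    [0.53,0,0,0,0]
  ]
}}

```text
clock: 31.78
position: [0.5754, 0.0135, 0.0613]
ee_rot: [0.18, 3.135, 0.001]
force: [0.6, -0.9, 0.7]
width: 0.471
gripper_force: 0.0
```

Call:
{"op": "drive_tool", "data": {
  "steps": [
    [0.53,0,0,15,0],
    [0.4,0,0,40,0],
    [0.3,0,0,40,0],
    [0.3,2.2,36,0,0.022],
    [0.3,2.2,36,0,0.022],
    [0.3,2.2,36,0,0.022],
    [0.3,2.2,36,0,0.022],
    [0.3,2.2,36,0,0.022],
    [0.3,2.2,36,0,0.022],
    [0.3,2.2,36,0,0.022],
    [0.3,2.2,36,0,0.022],
    [0.3,2.2,36,0,0.022],
    [0.3,2.2,33,0,0.022],
    [0.3,0,0,0,0.2],
    [0.3,0,0,0,0.1],
    [0.3,0,0,0,0.1],
    [0.3,0,0,0,0]
  ]
}}

```text
clock: 33.2
position: [0.597, 0.3704, 0.1556]
ee_rot: [-0.677, 3.067, 0.0]
force: [0.1, -0.1, 0.3]
width: 0.7
gripper_force: 0.0
```

```bash
python3 - <<'E'
from h import *
state()
print(near((598,372)))
d=get_image("top");im=d["image"].astype(int)
print("plate",rects(d,im.max(2)<60,.08,60,700,(245,140,345,220)))
print(rects(d,im.max(2)<60,.035,60,700,(100,100,235,300)))
E
```

```text
t 33.20 tcp [597.  370.4 155.6] yawY 114.9 zax [ 0.  0. -1.] F [ 0.07 -0.08  0.28] w 0.700 gf 0.0 q7 1.56
[(255, 186, 2106.0, np.float32(598.4), np.float32(372.1), 81, 33, 17.9)]
plate [(300, 179, 294.5, np.float32(564.5), np.float32(-45.4), 82, 34, 173.4), (278, 175, 278.5, np.float32(574.2), np.float32(17.0), 82, 33, 174.6)]
[(155, 240, 341.0, np.float32(388.4), np.float32(369.9), 76, 41, 174.6)]
```

Both steel blanks lie parallel on the plate at (564,-45) and (574,17). Now the blank at (598,372).

Call:
{"op": "drive_tool", "data": {
  "steps": [
    [0.3,1,1.5,-20,-0.12],
    [0.3,0,0,-37,0],
    [0.3,0,0,-37,0],
    [0.3,0,0,-30,0],
    [0.3,0,0,-17,0],
    [0.3,0,0,-6,0],
    [1,0,0,0,0],
    [1,0,0,0,0],
    [1,0,0,0,0],
    [1,0,0,0,0],
    [1,0,0,0,0],
    [1,0,0,0,0],
    [1,0,0,0,0],
    [1,0,0,0,0],
    [1,0,0,0,0],
    [1,0,0,0,0]
  ]
}}

```text
clock: 34.63
position: [0.5985, 0.3724, 0.0099]
ee_rot: [-0.485, 3.102, 0.002]
force: [-1.1, -0.1, 6.4]
width: 0.378
gripper_force: 50.0
```

Call:
{"op": "drive_tool", "data": {
  "steps": [
    [1,0,0,20,0],
    [1,0,0,40,0],
    [1,0,0,40,0],
    [1,0,0,38,0],
    [1,0,0,0,0],
    [1,0,0,0,0],
    [1,0,0,0,0],
    [1,0,0,0,0]
  ]
}}

```text
clock: 35.3
position: [0.5965, 0.3715, 0.1444]
ee_rot: [0.485, -3.101, 0.002]
force: [-0.0, -0.7, -3.4]
width: 0.377
gripper_force: 50.0
```

```bash
python3 - <<'E'
from h import *
state()
print(np.mean([(get_image("top") is not None)*observe()["force"][2] for i in range(5)]))
E
```

```text
t 35.30 tcp [596.5 371.5 144.4] yawY 107.8 zax [-0.003 -0.002 -1.   ] F [-0.03 -0.74 -3.35] w 0.377 gf 50.0 q7 1.46
-2.7585463793383758
```

About 2.8 N, so aluminium: tray slot 2.

Call:
{"op": "drive_tool", "data": {
  "steps": [
    [1,-0.4,-35.3,0,-0.015],
    [1,-0.4,-35.3,0,-0.015],
    [1,-0.4,-35.3,0,-0.015],
    [1,-0.4,-35.3,0,-0.015],
    [1,-0.4,-35.3,0,-0.015],
    [1,-0.4,-35.3,0,-0.015],
    [1,-0.4,-35.3,0,-0.015],
    [1,-0.4,-35.3,0,-0.015],
    [1,-0.4,-35.3,0,-0.015],
    [1,-0.4,-35.3,0,-0.015],
    [1,-0.4,-35.3,0,-0.015],
    [1,-0.4,-35.3,0,-0.015],
    [1,-0.4,-35.3,0,-0.015],
    [1,-0.4,-35.3,0,-0.015],
    [1,-0.4,-35.3,0,-0.015],
    [1,-0.4,-35.3,0,-0.015],
    [1,-0.4,-35.3,0,-0.015],
    [1,-0.4,-35.3,0,-0.015],
    [1,-0.4,-35.3,0,-0.015],
    [1,-0.4,-32,0,-0.015]
  ]
}}

```text
clock: 37.22
position: [0.5892, -0.3332, 0.1462]
ee_rot: [0.014, -3.141, 0.001]
force: [0.6, -0.1, -2.3]
width: 0.379
gripper_force: 50.0
```

Call:
{"op": "drive_tool", "data": {
  "steps": [
    [1,0,0,0,0],
    [1,0,0,0,0],
    [1,0,0,0,0]
  ]
}}

```text
clock: 37.47
position: [0.5897, -0.3303, 0.1459]
ee_rot: [0.016, -3.141, -0.001]
force: [0.7, -0.5, -2.4]
width: 0.38
gripper_force: 50.0
```

```bash
python3 - <<'E'
from h import *
state()
d=get_image("scene");print([r for r in rects(d,d["image"].max(2)<60,.038,100,3000,(50,230,180,310))])
cv2.imwrite("pics/s6.png",d["image"][130:320,30:290,::-1].repeat(3,0).repeat(3,1))
E
```

```text
t 37.47 tcp [ 589.7 -330.3  145.9] yawY 90.6 zax [-0.001  0.001 -1.   ] F [ 0.72 -0.5  -2.37] w 0.380 gf 50.0 q7 2.29
[(88, 282, 544.5, np.float32(602.0), np.float32(-390.1), 105, 35, 1.4), (104, 233, 2036.0, np.float32(451.0), np.float32(-329.1), 203, 142, 89.0)]
```

View pics/s6.png

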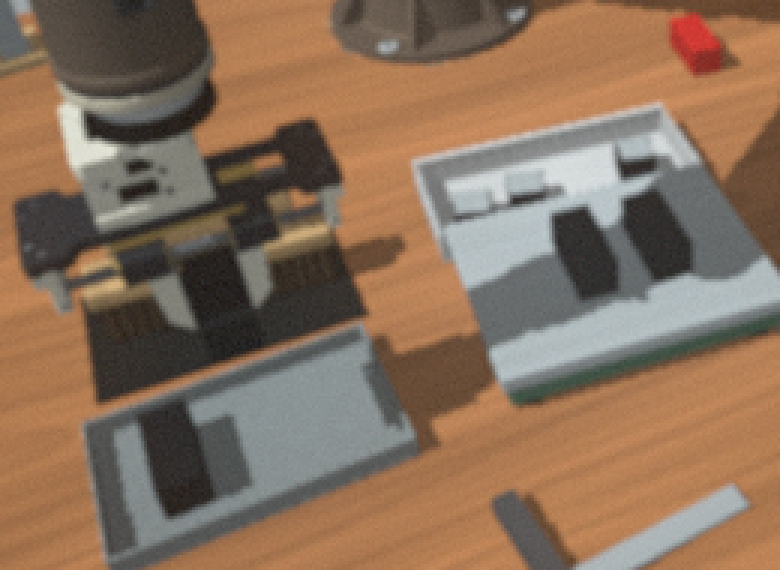

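The first tray blank is flat at y≈-392, and both steel blanks sit on the plate. I'll lower the second one into the tray.

Call:
{"op": "drive_tool", "data": {
  "steps": [
    [1,0,2,-37,0],
    [1,0,0,-37,0],
    [1,0,0,-35,0],
    [1,0,0,-14,0],
    [1,0,0,-5,0],
    [1,0,0,-3,0],
    [1,0,0,0,0],
    [0.55,0,0,0,0],
    [0.55,0,0,0,0],
    [0.55,0,0,0,0],
    [0.55,0,0,0,0],
    [0.55,0,0,0,0],
    [0.55,0,0,0,0]
  ]
}}

```text
clock: 38.6
position: [0.59, -0.3288, 0.0158]
ee_rot: [-0.016, 3.141, -0.0]
force: [0.2, -0.3, 0.0]
width: 0.452
gripper_force: 0.0
```

Call:
{"op": "drive_tool", "data": {
  "steps": [
    [0.55,0,0,15,0],
    [0.5,0,0,40,0],
    [0.3,0,0,40,0],
    [0.3,0,0,40,0],
    [0.3,-9,36,0,0],
    [0.3,-9,36,0,0],
    [0.3,-9,36,0,0],
    [0.3,-9,36,0,0],
    [0.3,-9,36,0,0],
    [0.3,-9,36,0,0],
    [0.3,-9,36,0,0],
    [0.3,-9,36,0,0],
    [0.3,-9,36,0,0],
    [0.3,-9,36,0,0],
    [0.3,-9,36,0,0],
    [0.3,-9,36,0,0],
    [0.3,-9,36,0,0],
    [0.3,-9,36,0,0]
  ]
}}

```text
clock: 40.1
position: [0.4631, 0.1769, 0.1508]
ee_rot: [-0.016, 3.141, 0.001]
force: [0.4, -0.0, 0.1]
width: 0.698
gripper_force: 0.0
```

Call:
{"op": "drive_tool", "data": {
  "steps": [
    [0.3,-14,35,0,-0.016],
    [0.3,-14,35,0,-0.016],
    [0.3,-14,35,0,-0.016],
    [0.3,-14,35,0,-0.016],
    [0.3,-14,35,0,-0.016],
    [0.3,-6,20,0,-0.01],
    [0.3,0,0,0,0],
    [0.3,0,0,0,0]
  ]
}}

```text
clock: 40.77
position: [0.3871, 0.3713, 0.1503]
ee_rot: [0.121, 3.139, -0.0]
force: [0.2, -1.4, 0.2]
width: 0.698
gripper_force: 0.0
```

```bash
python3 - <<'E'
from h import *
state()
print(near((388,370)))
d=get_image("top");im=d["image"].astype(int)
print("tray",rects(d,im.max(2)<60,.038,60,700,(360,160,430,200)))
print("all",rects(d,im.max(2)<60,.035,100,700,(100,100,235,300)))
E
```

```text
t 40.77 tcp [387.1 371.3 150.3] yawY 85.6 zax [ 0. -0. -1.] F [ 0.23 -1.45  0.18] w 0.698 gf 0.0 q7 0.84
[(255, 184, 2219.5, np.float32(384.7), np.float32(372.4), 81, 32, 174.7)]
tray [(412, 177, 385.0, np.float32(584.3), np.float32(-383.1), 83, 49, 1.2), (390, 175, 391.0, np.float32(589.7), np.float32(-320.8), 83, 49, 0.8)]
all [(155, 237, 604.5, np.float32(397.7), np.float32(374.6), 94, 77, 175.4)]
```

Two are in the tray, parallel. Now the last blank.

Call:
{"op": "drive_tool", "data": {
  "steps": [
    [0.3,-1.5,1,-37,-0.015],
    [0.3,0,0,-37,0],
    [0.3,0,0,-37,0],
    [0.3,0,0,-25,0],
    [0.3,0,0,-6,0],
    [1,0,0,0,0],
    [1,0,0,0,0],
    [1,0,0,0,0],
    [1,0,0,0,0],
    [1,0,0,0,0],
    [1,0,0,0,0],
    [1,0,0,0,0],
    [1,0,0,0,0],
    [1,0,0,0,0],
    [1,0,0,0,0]
  ]
}}

```text
clock: 42.12
position: [0.387, 0.3722, 0.0099]
ee_rot: [0.149, 3.137, 0.004]
force: [-0.7, -0.7, 8.8]
width: 0.378
gripper_force: 50.0
```

Call:
{"op": "drive_tool", "data": {
  "steps": [
    [1,0,0,20,0],
    [1,0,0,40,0],
    [1,0,0,40,0],
    [1,0,0,38,0],
    [1,0,0,0,0],
    [1,0,0,0,0],
    [1,0,0,0,0],
    [1,0,0,0,0]
  ]
}}

```text
clock: 42.78
position: [0.3848, 0.3702, 0.1446]
ee_rot: [-0.148, -3.136, 0.005]
force: [-0.1, 0.1, -7.9]
width: 0.378
gripper_force: 50.0
```

```bash
python3 - <<'E'
from h import *
state()
print(np.mean([(get_image("top") is not None)*observe()["force"][2] for i in range(5)]))
E
```

```text
t 42.78 tcp [384.8 370.2 144.6] yawY 84.6 zax [-0.003 -0.003 -1.   ] F [-0.13  0.12 -7.86] w 0.378 gf 50.0 q7 0.83
-7.853476929565002
```

7.9 N, steel: third plate slot, beside the first.

Call:
{"op": "drive_tool", "data": {
  "steps": [
    [1,12.5,-34.4,0,-0.001],
    [1,12.5,-34.4,0,-0.001],
    [1,12.5,-34.4,0,-0.001],
    [1,12.5,-34.4,0,-0.001],
    [1,12.5,-34.4,0,-0.001],
    [1,12.5,-34.4,0,-0.001],
    [1,12.5,-34.4,0,-0.001],
    [1,12.5,-34.4,0,-0.001],
    [1,12.5,-34.4,0,-0.001],
    [1,12.5,-34.4,0,-0.001],
    [1,12.5,-34.4,0,-0.001],
    [1,12.5,-34.4,0,-0.001],
    [1,12.5,-34.4,0,-0.001],
    [1,12.5,-34.4,0,-0.001],
    [1,0,0,0,0],
    [1,0,0,0,0],
    [1,0,0,0,0]
  ]
}}

```text
clock: 44.45
position: [0.5608, -0.1102, 0.1458]
ee_rot: [-0.172, -3.135, -0.001]
force: [0.4, 0.8, -9.0]
width: 0.376
gripper_force: 50.0
```

```bash
python3 - <<'E'
from h import *
state()
d=get_image("scene")
for r in rects(d,d["image"].max(2)<60,.08,100,3000,(190,170,290,240)):print(r)
E
```

```text
t 44.45 tcp [ 560.8 -110.2  145.8] yawY 83.7 zax [-0.001  0.001 -1.   ] F [ 0.37  0.83 -9.02] w 0.376 gf 50.0 q7 1.85
(224, 213, 335.5, np.float32(585.9), np.float32(-54.2), 101, 37, 173.9)
(248, 208, 355.0, np.float32(596.0), np.float32(7.4), 101, 41, 173.0)
(194, 187, 407.5, np.float32(453.1), np.float32(-76.6), 159, 58, 1.2)
```

Call:
{"op": "drive_tool", "data": {
  "steps": [
    [1,0,-1.5,-37,0],
    [1,0,0,-30,0],
    [1,0,0,-14,0],
    [1,0,0,-4,0],
    [1,0,0,-2.5,0],
    [1,0,0,0,0],
    [0.57,0,0,0,0],
    [0.57,0,0,0,0],
    [0.57,0,0,0,0],
    [0.57,0,0,0,0],
    [0.57,0,0,0,0],
    [0.57,0,0,0,0]
  ]
}}

```text
clock: 45.5
position: [0.5616, -0.1119, 0.0594]
ee_rot: [0.171, 3.136, 0.0]
force: [-0.4, -0.8, 0.6]
width: 0.43
gripper_force: 0.0
```

Call:
{"op": "drive_tool", "data": {
  "steps": [
    [0.57,0,0,15,0],
    [0.57,0,0,40,0],
    [0.3,0,0,40,0],
    [0.3,-9,36,5,0],
    [0.3,-9,36,5,0],
    [0.3,-9,36,5,0],
    [0.3,-9,36,5,0],
    [0.3,-9,36,5,0],
    [0.3,-9,36,0,0],
    [0.3,-9,36,0,0],
    [0.3,-9,36,0,0],
    [0.3,-9,36,0,0],
    [0.3,-9,36,0,0],
    [0.3,-9,36,0,0],
    [0.3,0,0,0,0],
    [0.3,0,0,0,0]
  ]
}}

```text
clock: 46.83
position: [0.4613, 0.2866, 0.1788]
ee_rot: [-0.163, -3.137, -0.0]
force: [0.8, -0.3, -0.7]
width: 0.701
gripper_force: 0.0
```

```bash
python3 - <<'E'
from h import *
state()
d=get_image("top");im=d["image"].astype(int)
for r in rects(d,im.max(2)<60,.08,100,900,(245,140,345,220)):print(r)
s=get_image("scene")["image"]
c=np.hstack([cv2.resize(s[130:330,20:420],(800,400))]);t=cv2.resize(d["image"][90:280,130:450],(337,200));c=np.vstack([c,np.hstack([t,np.zeros((200,463,3),np.uint8)])])
cv2.imwrite("pics/s7.png",c[:,:,::-1])
E
```

```text
t 46.83 tcp [461.3 286.6 178.8] yawY 84.0 zax [-0.  0. -1.] F [ 0.76 -0.34 -0.67] w 0.701 gf 0.0 q7 1.02
(321, 180, 311.0, np.float32(560.6), np.float32(-105.7), 82, 36, 173.8)
(300, 179, 306.5, np.float32(564.4), np.float32(-46.3), 82, 36, 173.4)
(278, 175, 278.0, np.float32(574.2), np.float32(17.0), 82, 33, 174.6)
```

View pics/s7.png

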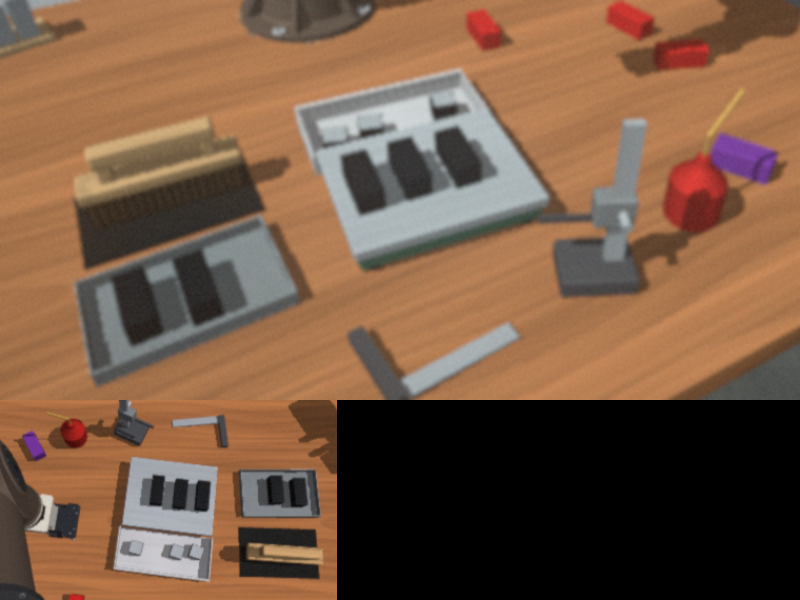

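The final view shows three steel blanks flat and side by side on the clean plate, and two aluminium ones in the tray. The offcuts are in the pan, the brush is on its mat, and the bystanders haven't moved. The arm is clear, so I'll hand in.

```bash
python3 -c "
from cell import arm
print(arm.sign_off())"
```

```text
the job is handed in; nothing more can be done
None
```

The job is done and handed in at about 47 s: all three offcuts are in the scrap pan and the brush is back on its mat, with three steel blanks on the plate (the outermost about 18 mm from its edge) and two aluminium blanks in the stock tray.

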